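# Pin the tube carrier to the shaker's drive

## Robot

A 6-joint arm with a two-finger parallel gripper is mounted at the origin on a cart in front of the work surface, level with it; the furniture and walls round the work are solid. World frame = base frame: x ahead of the robot, y to its left, z up, the work surface at z = 0. Lengths are in m, angles in rad, forces in N, time in s.
With the tool pointing down it reaches from about 0.375 to 0.9 m from the base axis. Payload 3.1 kg.
Tool frame: the origin (TCP) lies midway between the tips of the shut fingers; the grasp point (between the pads) lies 19 mm behind it (manip.hold_point_z is the distance from the TCP to the grasp point, in m); x points along the fingers, y is the direction in which the jaws open and shut, and the axes are right-handed (so a half turn about x gives the same grasp; the last joint's range is limited). The gripper opens to 85 mm and grips with 20 to 120 N. Pads are 22 mm wide; open, the fingers measure 114 mm over their backs; the gripper's body (76 mm by 85 mm) begins 54 mm behind the grasp point. The pads swing forward as they close: fully open they stand 13 mm farther back than shut.
Start: joints at [-1.462, 0.527, 1.433, -0, 1.181, -0.178], TCP at [0.177, -0.599, 0.231] pointing down, gripper open.
Joint ranges: [-3.08, 3.08], [-0.75, 2.2], [0.22, 2.44], [-1.43, 4.57], [0, 2.65], [-2.85, 2.85]. Speed limits (rad/s): [2.79, 2.79, 3.14, 3.14, 3.14, 3.14].

## Interface

Orientations are given as a unit quaternion [x, y, z, w].
In Python, from station import manip, snapshot gives the robot as it stands.
- The arm moves only by the tool play_rows, never from a script. Its argument "series" is a list of rows, each a list of 4 numbers: the shift along the tool's x, y, z in m, then the turn about the tool's x in degrees. In form: [[tx, ty, tz, spin], ...]. A call has 1 to 20 rows; each row is the pose to reach, as a shift and turn from the pose measured when the call began, along the tool's axes at that moment; what a row does not reach only later rows make up. A row lasts 1/10 s, in which the tool goes at most 50 mm and 8.59 degrees, less where a joint would pass 70% of its speed; a pose out of reach is approached as far as the arm can. A call with a gripper value outside its range is refused whole. "claw" is the opening in per cent of the stroke, from 0 (shut) to 100 (fully open), set as the call begins (left out, the last holds). The fingers move at their own pace and stop on an object; "force" is the grip in N (left out, the last holds). Time passes only in rows, so rows that repeat a pose let the fingers close. It gives the time, the measured TCP pose, the force and the opening at its end, in the units of the state.
- manip.sense(): the state, without advancing time (a new reading comes with each control period).
- snapshot(name): name is "scene" or "top" or "wrist"; returns a dict with "image" (480x640x3 uint8, blue, green, red), "depth" (480x640 float32, m along the optical axis (not along the pixel's ray), 0 where there is no reading), "fov_y" (degrees; the focal length in pixels is half the picture's height over the tangent of half this angle, whatever the lens; pixels are square), "cx", "cy" (the principal point, pixels), "R" (3x3) and "t" (3): a world point X has camera coordinates R X + t. Camera axes: x right, y down, z forward; pixel columns grow to the right and rows downward; lengths in m; the calibration is good to about 2 mm. The wrist camera is an equidistant fisheye: a pixel r from the principal point sees the ray r / f radians off the axis. A picture is of the moment at which its call begins.
- manip.sign_off(): hands the job in, once; it reports no verdict.
The state is a dict: "t": time; "q": joint angles; "qd": joint speeds; "tau": joint torques, N m; "tcp_pos": TCP position; "tool_rot": TCP orientation; "force": force on the tool from outside, world axes, zero at the start; "ft_torque": the same for the moment, N m; "finger_gap": opening from 0.0 (shut) to 1.0 (fully open).
Only numpy, scipy, OpenCV 4.12 (cv2) and the standard library are available. Lean on these libraries where they do the work, as an engineer would, in place of code of your own. Each camera call takes 0.05 s, during which the arm holds its last target.

## Task

Take the drive pin out of its holder and push it down through the middle hole of the tube carrier on the little shaker and on into the hole of the drive plate hidden under the carrier, until the pin's collar lies flush on the carrier. The carrier slides loosely, so carry it along with the pin tip while feeling gently for the drive hole, never forcing the pin; leave the pin standing there and the other things on the bench undisturbed.

Things in the scene. Friction and masses are not known exactly. Their poses are not given: they have to be found in the camera images.
- pin: Loose upright drive pin, 100 g: round steel shank 10 mm across, 40 mm long, foot tapered over 4 mm to 5 mm; above it a steel collar 30 mm across, 4 mm thick; above that a black square grip 22 x 22 mm, 36 mm tall. Origin: centre of the collar's underside; z up; x, y square to the grip's flats. The grip spans z = 4 to 40 mm, the shank z = -40 to 0 mm.
- pin_tip (a point): Centre of the lower end of the pin's shank.
- holder: Fixed grey block 56 x 56 mm, 48 mm tall, with an upright 13 mm square through hole in the middle, in which the pin stands at the start with its collar on the block's top. Origin: centre of its underside.
- carrier: Loose aluminium tube carrier, plate 100 x 100 x 12 mm, about 300 g, lying on the shaker's deck. In its middle an 11.6 mm through hole for the pin with a 2 mm chamfer; four 18 x 18 mm square openings at (+-27, +-27) mm are for tubes, not for the pin. It slides freely 10 mm every way from the middle, up to the deck's rim. Origin: centre of its underside.
- carrier_hole (a point): Centre of the mouth of the carrier's middle hole, on the carrier's top face.
- shaker: Fixed grey bench shaker, 130 x 130 mm, deck 50 mm above the bench, rim 5 mm thick and 5 mm high round it. Origin: centre of the underside, on the drive axis; z up. Its drive plate under the carrier is sprung: yields downward from about 2 N, 1.2 N per mm, for 6 mm, then stops hard; it springs up round the pin tip when the hole is met (the push fades). Over 25 N from the pin, down or sideways, damages it.
- deck_centre (a point): Point on the vertical drive axis, at deck height. Here, hidden under the carrier and level with the deck, lies the drive plate, 48 x 48 x 14 mm, held from turning by a brake. Its only hole, 11.6 mm wide, straight through, with a 2 mm chamfer, has its centre 6 mm from the drive axis in an unknown direction, different every time: find it by feel.
- petri_2: Bystander: flat round petri dish, 63 mm across, 14 mm tall. Origin: centre of its underside.
- sample_cup_3: Bystander: white sample cup with a white lid, 51 mm across, 63 mm tall. Origin: centre of its underside.
- strip_tub_1: Bystander: upright white test-strip tub, 48 x 44 mm, 107 mm tall. Origin: centre of its underside.
- marker_black: Bystander: black marker lying flat near the front edge of the bench, 135 mm long, 12 mm thick. Origin: centre of its underside.

How it is judged:
By the outcome, as a careful person would: the job done as asked, in the order asked, and still so for the second after the job is handed in, with the robot touching nothing.
It also fails if it takes over 61 s, if anything falls off the work surface, if the arm or the gripper's body presses on something with over 40 N, if the wrist force passes 120 N, or if a joint passes its speed limit or range.

## Working session

There is one attempt and no reset: what is moved stays moved. The work goes in short steps, Python scripts to look and compute and a tool call to move; the robot and the scene stay as the last step left them, time stands still between calls to the robot, and variables do not carry over. Pictures are saved under pics/ and viewed, and the job is handed in when it is done.

Besides the shell and the picture viewer there is one more tool, called after "Emit:" as name(argument=value, ...), one argument or row to a line, values as JSON. play_rows: Moves the arm, as the interface text tells. Its arguments: {"type":"object","properties":{"series":{"type":"array","items":{"type":"array","items":{"type":"number"}}},"claw":{"type":"number"},"force":{"type":"number"}},"required":["series"]}

```bash
ls; mkdir -p pics; python3 - <<'E'
from station import manip, snapshot
import cv2,numpy as np
print(manip.sense()); print(manip.hold_point_z)
for n in ["scene","top","wrist"]:
    s=snapshot(n); cv2.imwrite(f"pics/{n}0.png",s["image"]); np.savez(f"{n}0.npz",**s)
    print(n,s["fov_y"],s["cx"],s["cy"],np.round(s["R"],3).tolist(),np.round(s["t"],3))
E
```

```text
pics
{'t': 0.0, 'q': array([-1.46149261e+00,  5.28461142e-01,  1.43389306e+00,  1.98955890e-05,
        1.18137672e+00, -1.78493618e-01]), 'qd': array([-0.00015593,  0.00049488, -0.00078572,  0.00159908,  0.0001659 ,
        0.00025042]), 'tau': array([-9.24420237e-04, -4.42359102e+01, -1.78027207e+01, -4.00850140e-04,
        8.36447318e-03, -2.64303779e-07]), 'tcp_pos': array([ 0.17735998, -0.59857329,  0.23033963]), 'tool_rot': array([ 0.69983107,  0.10215354, -0.69976577,  0.1006429 ]), 'force': array([ 0.30647461, -0.09813862, -0.20674392]), 'ft_torque': array([0.0065835 , 0.00843013, 0.00985898]), 'finger_gap': 0.9965320412934972}
0.0187
scene 56.02388400168818 315.50842349145506 238.5264847676994 [[0.457, -0.889, 0.023], [-0.402, -0.229, -0.886], [0.794, 0.395, -0.463]] [-0.348  0.24   0.49 ]
top 47.212862206649646 319.4064429621286 235.80278778492055 [[-0.008, -1.0, -0.026], [-0.993, 0.011, -0.118], [0.119, 0.025, -0.993]] [-0.105  0.543  1.052]
wrist 65.70646984690485 321.12568632074294 243.10350934159814 [[0.284, -0.959, -0.002], [-0.921, -0.273, 0.277], [-0.266, -0.077, -0.961]] [-0.624 -0.036  0.379]
```

View pics/scene0.png

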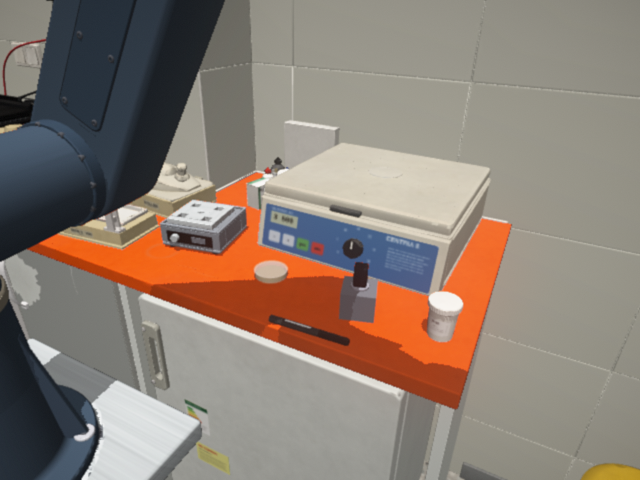

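View pics/top0.png

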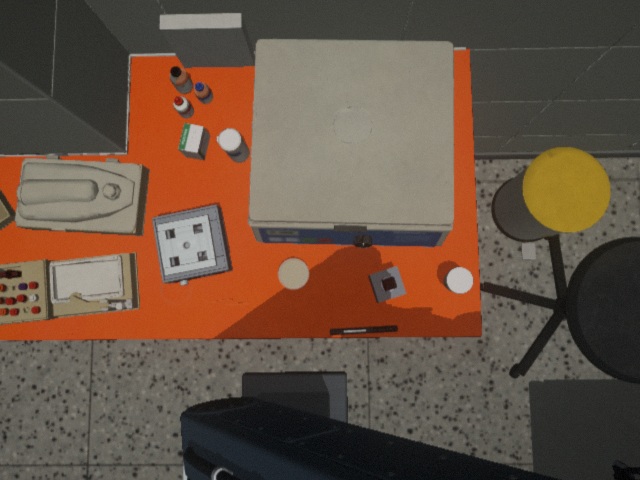

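View pics/wrist0.png

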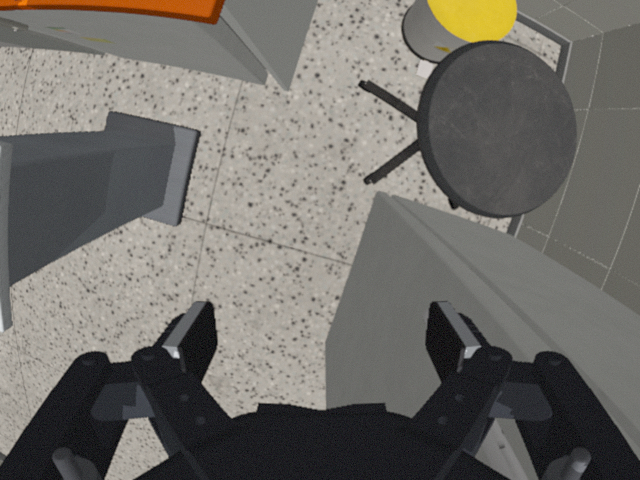

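```bash
cat > h.py <<'E'
import numpy as np,cv2
from scipy.spatial.transform import Rotation as Ro
def ray(s,u,v):
    f=240/np.tan(np.radians(float(s["fov_y"])/2)); d=np.array([(u-s["cx"])/f,(v-s["cy"])/f,1.0])
    return d
def fray(s,u,v):
    f=240/np.tan(np.radians(float(s["fov_y"])/2)); x=u-s["cx"];y=v-s["cy"];r=np.hypot(x,y)+1e-12;th=r/f
    return np.array([x/r*np.sin(th),y/r*np.sin(th),np.cos(th)])
def onplane(s,u,v,z,fish=False):
    d=(fray if fish else ray)(s,u,v); R=s["R"];t=s["t"]
    o=-R.T@t; w=R.T@d; return o+w*(z-o[2])/w[2]
def proj(s,X,fish=False):
    c=s["R"]@np.asarray(X)+s["t"]; f=240/np.tan(np.radians(float(s["fov_y"])/2))
    if fish:
        r=np.hypot(c[0],c[1]); th=np.arctan2(r,c[2]); return np.array([s["cx"]+f*th*c[0]/r,s["cy"]+f*th*c[1]/r])
    return np.array([s["cx"]+f*c[0]/c[2],s["cy"]+f*c[1]/c[2]])
E
python3 - <<'E'
from h import *
t=dict(np.load("top0.npz"))
im=t["image"]
a=cv2.resize(im[245:325,340:420],None,fx=7,fy=7,interpolation=cv2.INTER_CUBIC);b=cv2.resize(im[195:285,145:235],None,fx=6,fy=6,interpolation=cv2.INTER_CUBIC)
cv2.imwrite("pics/ca.png",a);cv2.imwrite("pics/cb.png",b)
s=dict(np.load("scene0.npz"));im=s["image"]
cv2.imwrite("pics/cc.png",np.hstack([cv2.resize(im[255:325,335:385],(400,560),interpolation=cv2.INTER_CUBIC),cv2.resize(im[195:257,157:252],(400,560*1),interpolation=cv2.INTER_CUBIC)]))
print(onplane(t,389,283,.088),onplane(t,191,243,.062),onplane(t,293,273,.014),onplane(t,460,280,.063),onplane(t,364,330,.012))
E
```

```text
[ 0.44615926 -0.23983441  0.088     ] [0.52720318 0.13545157 0.062     ] [ 0.47011765 -0.05732975  0.014     ] [ 0.45134414 -0.37567921  0.063     ] [ 0.35713602 -0.19638695  0.012     ]
```

View pics/ca.png

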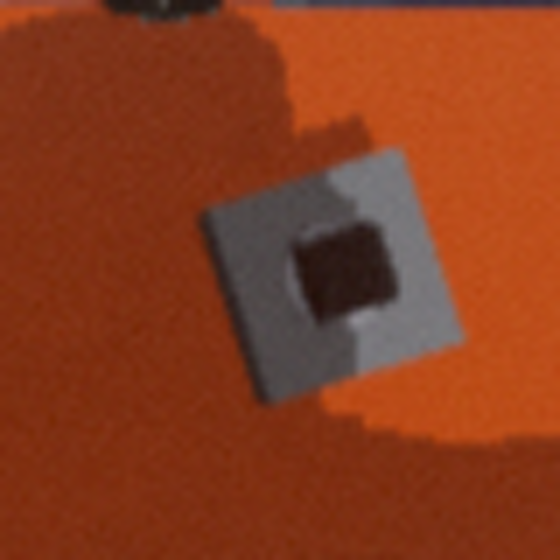

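View pics/cb.png

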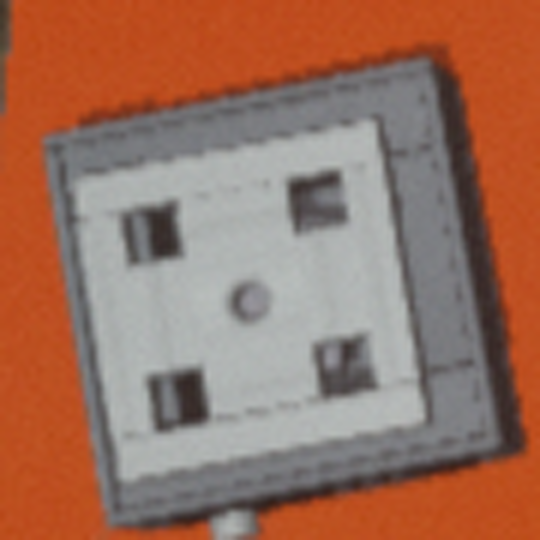

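View pics/cc.png

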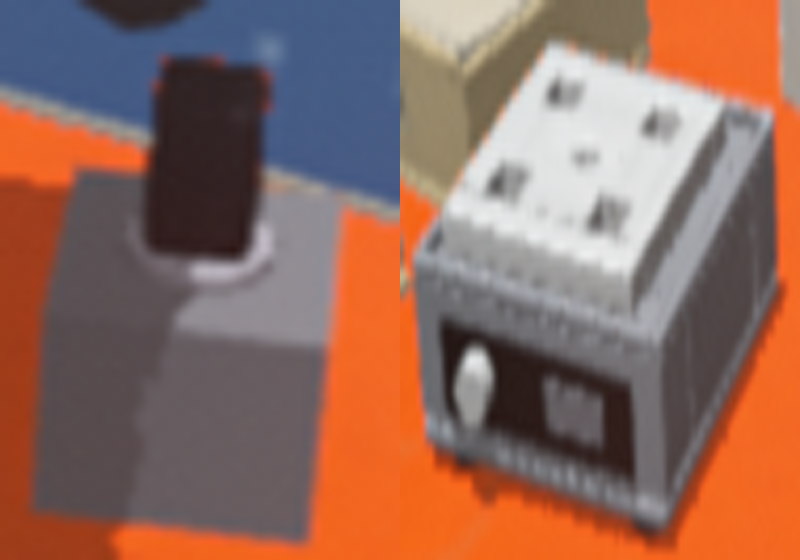

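```bash
python3 - <<'E'
from h import *
t=dict(np.load("top0.npz"))
def P(c,x0,y0,k,z): return np.array([onplane(t,x0+(u+.5)/k-.5,y0+(v+.5)/k-.5,z) for u,v in c])
S=P([(47,138),(430,60),(502,445),(110,525)],145,195,6,.055);print(S.round(4),S.mean(0))
C=P([(75,183),(376,120),(428,420),(120,480)],145,195,6,.062);print(C.round(4),C.mean(0),P([(250,301)],145,195,6,.062))
H=P([(205,212),(402,148),(465,340),(268,403)],340,245,7,.048);print(H.round(4),H.mean(0))
G=P([(290,242),(382,222),(397,300),(322,322)],340,245,7,.088);print(G.round(4),G.mean(0))
for Q in(S,C,H,G):
  for i in range(4):
    d=Q[(i+1)%4]-Q[i];print(np.degrees(np.arctan2(d[1],d[0]))%90,np.linalg.norm(d))
q=[0.69983107,0.10215354,-0.69976577,0.1006429];print(Ro.from_quat(q).as_matrix().round(3))
w=dict(np.load("wrist0.npz"));M=Ro.from_quat(q).as_matrix();print("cam in tool",M.T@(-w["R"].T@w["t"]-[0.17736,-.59857,.23034]), (M.T@w["R"].T).round(3))
E
```

```text
[[0.5787 0.214  0.055 ]
 [0.6028 0.0892 0.055 ]
 [0.4774 0.0643 0.055 ]
 [0.453  0.1902 0.055 ]] [0.52795612 0.13940313 0.055     ]
[[0.5628 0.2022 0.062 ]
 [0.5821 0.1049 0.062 ]
 [0.4852 0.0867 0.062 ]
 [0.467  0.1851 0.062 ]] [0.5242726  0.14471691 0.062     ] [[0.52392154 0.1445798  0.062     ]]
[[ 0.4634 -0.2057  0.048 ]
 [ 0.4804 -0.2599  0.048 ]
 [ 0.4278 -0.2757  0.048 ]
 [ 0.4112 -0.2218  0.048 ]] [ 0.44570922 -0.24077764  0.048     ]
[[ 0.4534 -0.2253  0.088 ]
 [ 0.4584 -0.2496  0.088 ]
 [ 0.4379 -0.253   0.088 ]
 [ 0.4323 -0.2332  0.088 ]] [ 0.44551292 -0.2402748   0.088     ]
10.919207771776229 0.1271228038404404
11.242538565686004 0.12783697561265525
10.957325010342444 0.12823782260516733
10.742920122090254 0.12792085853022728
11.236575414308788 0.09915665581804575
10.63062831091699 0.09865381118902843
10.442134669947123 0.10008917027124173
10.078444666735695 0.0972804139847067
17.401287258127624 0.05687568148947982
16.740232314565276 0.05486490915733819
17.106486687915208 0.056432821803698525
17.20244352436095 0.05457122697212938
11.692754222002904 0.02479984786089579
9.494059938390677 0.0207797935193705
15.743161416389853 0.020553235601683872
20.647517111484255 0.022490377016969196
[[-0.     0.284 -0.959]
 [ 0.002 -0.959 -0.284]
 [-1.    -0.002 -0.   ]]
cam in tool [-0.14244053 -0.0003179  -0.07061872] [[-0.    -0.277  0.961]
 [ 1.    -0.     0.   ]
 [ 0.     0.961  0.277]]
```

```bash
python3 - <<'E'
from h import *
t=dict(np.load("top0.npz"));d=t["depth"]
v,u=np.mgrid[0:480,0:640];f=240/np.tan(np.radians(float(t["fov_y"])/2))
c=np.stack([(u-t["cx"])/f*d,(v-t["cy"])/f*d,d],-1);X=(c-t["t"])@t["R"]
for p in [(360,60),(360,150),(360,215),(360,224),(360,228),(360,234),(362,240),(362,246),(389,228),(389,240),(389,247),(389,283),(191,225),(193,270)]: print(p,X[p[1],p[0]].round(3))
print("tallest near shaker", X[150:330,0:250].reshape(-1,3)[X[150:330,0:250][...,2].argmax()].round(3))
sel=X[(X[...,2]>.03)&(abs(X[...,0]-.5)<.2)&(X[...,1]>.2)&(X[...,1]<.35)]; print(sel.max(0),sel.min(0))
E
```

```text
(360, 60) [ 0.852 -0.191  0.144]
(360, 150) [ 0.683 -0.188  0.142]
(360, 215) [ 0.565 -0.186  0.144]
(360, 224) [ 0.552 -0.187  0.121]
(360, 228) [ 0.543 -0.186  0.132]
(360, 234) [ 0.538 -0.188  0.082]
(362, 240) [ 0.527 -0.192  0.085]
(362, 246) [ 0.518 -0.193  0.055]
(389, 228) [ 0.545 -0.24   0.114]
(389, 240) [ 0.53  -0.245  0.054]
(389, 247) [ 0.522 -0.251 -0.002]
(389, 283) [ 0.446 -0.24   0.091]
(191, 225) [0.562 0.136 0.063]
(193, 270) [0.476 0.134 0.05 ]
tallest near shaker [ 0.414 -0.138  1.106]
[0.6992419  0.34999298 0.13695306] [0.39682499 0.20000943 0.03007672]
```

Emit:
play_rows(
  series=[
    [0, -0.02, -0.027, 0],
    [0, -0.05, -0.067, 0],
    [0.005, -0.08, -0.107, 1],
    [0.01, -0.11, -0.148, 1],
    [0.01, -0.14, -0.188, 2],
    [0.015, -0.17, -0.228, 2],
    [0.02, -0.2, -0.268, 2],
    [0.02, -0.23, -0.309, 2],
    [0.025, -0.25, -0.336, 2.5],
    [0.03, -0.262, -0.352, 2.5],
    [0.03, -0.2672, -0.3587, 2.5],
    [0.03, -0.2672, -0.3587, 2.5],
    [0.03, -0.2672, -0.3587, 2.5],
  ],
  claw=100,
)

```text
t: 1.45
tcp_pos: [0.4453, -0.2415, 0.2012]
tool_rot: [-0.702, -0.086, 0.702, -0.086]
force: [-0.5, -0.3, 0.6]
finger_gap: 1.0
```

```bash
python3 - <<'E'
from station import manip, snapshot
import cv2,numpy as np
m=manip.sense();print(m)
s=snapshot("wrist"); cv2.imwrite(f"pics/w1.png",s["image"]); np.savez(f"w1.npz",**s)
E
```

```text
{'t': 1.45, 'q': array([-7.18275839e-01,  4.11695970e-01,  1.75827387e+00,  7.87043008e-04,
        9.72417696e-01,  6.08227223e-01]), 'qd': array([-0.01629064, -0.00144779, -0.00027324,  0.00210365,  0.0001686 ,
        0.00045477]), 'tau': array([ 6.29073009e-01, -3.54305255e+01, -1.43478388e+01,  3.50702042e-02,
        2.21342070e-02,  2.07484583e-03]), 'tcp_pos': array([ 0.44526295, -0.24149156,  0.20124172]), 'tool_rot': array([-0.70184112, -0.08636311,  0.70187366, -0.08563772]), 'force': array([-0.53153372, -0.25962845,  0.64368036]), 'ft_torque': array([ 0.0327924 , -0.07045257,  0.05109592]), 'finger_gap': 1.0001733787287963}
```

View pics/w1.png

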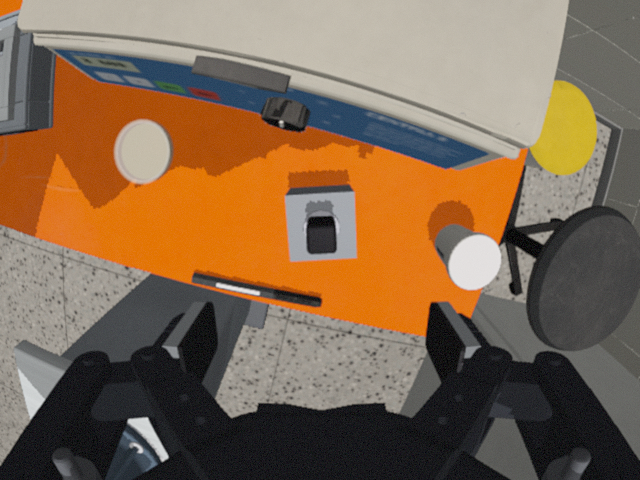

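```bash
python3 - <<'E'
from h import *
t=dict(np.load("w1.npz"))
im=t["image"][175:275,275:365]
cv2.imwrite("pics/w1c.png",cv2.resize(im,None,fx=6,fy=6,interpolation=cv2.INTER_CUBIC))
E
```

```text
(no output)
```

View pics/w1c.png

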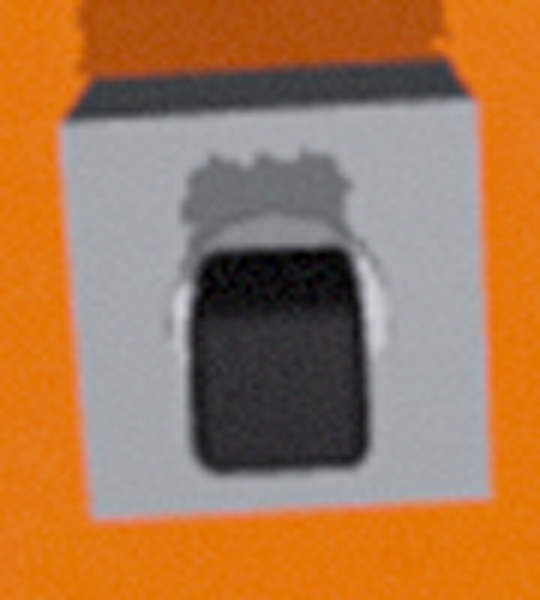

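```bash
python3 - <<'E'
from h import *
t=dict(np.load("w1.npz"))
def P(c,z): return np.array([onplane(t,275+(u+.5)/6-.5,175+(v+.5)/6-.5,z,True) for u,v in c])
G=P([(188,315),(358,311),(371,467),(194,474)],.088);print(G.round(4),G.mean(0))
H=P([(65,122),(476,98),(493,497),(93,518)],.048);print(H.round(4),H.mean(0))
for Q in(H,G):
  for i in range(4):
    d=Q[(i+1)%4]-Q[i];print(np.degrees(np.arctan2(d[1],d[0]))%90,np.linalg.norm(d))
M=Ro.from_quat([-0.70184112, -0.08636311,  0.70187366, -0.08563772]).as_matrix();print(M.round(4),np.degrees(np.arctan2(M[1,1],M[0,1])))
e=np.array([.4457,-.2403,0])-[.4453,-.2415,0];print(M.T@e)
E
```

```text
[[ 0.4509 -0.2285  0.088 ]
 [ 0.4562 -0.2479  0.088 ]
 [ 0.438  -0.2542  0.088 ]
 [ 0.432  -0.2338  0.088 ]] [ 0.44427278 -0.24110171  0.088     ]
[[ 0.4631 -0.2069  0.048 ]
 [ 0.4795 -0.2596  0.048 ]
 [ 0.426  -0.2766  0.048 ]
 [ 0.4094 -0.223   0.048 ]] [ 0.44449657 -0.24154063  0.048     ]
17.343021489787077 0.05515533608007296
17.64782748253009 0.056227217957396165
17.147121440312873 0.05615894163560001
16.623051036666986 0.05603883383172532
15.363360475389072 0.02005713853500366
19.152213831443248 0.01935976063322349
16.36034728685128 0.021315756095786884
15.432907341625716 0.019688351747474263
[[-2.000e-04  2.414e-01 -9.704e-01]
 [ 1.000e-03 -9.704e-01 -2.414e-01]
 [-1.000e+00 -1.000e-03 -1.000e-04]] -76.02844164809947
[ 1.14699469e-06 -1.06792219e-03 -6.77894443e-04]
```

Emit:
play_rows(
  series=[
    [0.02, -0.0006, 0, -1],
    [0.045, -0.0006, 0, -2.5],
    [0.07, -0.0006, 0, -2.5],
    [0.095, -0.0006, 0, -2.5],
    [0.12, -0.0006, 0, -2.5],
    [0.137, -0.0006, 0, -2.5],
    [0.145, -0.0006, 0, -2.5],
    [0.145, -0.0006, 0, -2.5],
  ],
)

```text
t: 2.3
tcp_pos: [0.4442, -0.2418, 0.0555]
tool_rot: [-0.7, -0.101, 0.7, -0.1]
force: [-0.3, -0.1, -0.4]
finger_gap: 1.003
```

Emit:
play_rows(
  series=[
    [0, 0, 0, 0],
    [0, 0, 0, 0],
    [0, 0, 0, 0],
    [0, 0, 0, 0],
    [0, 0, 0, 0],
    [0, 0, 0, 0],
    [0, 0, 0, 0],
    [0, 0, 0, 0],
  ],
  claw=0,
  force=60,
)

```text
t: 3.1
tcp_pos: [0.4446, -0.242, 0.0563]
tool_rot: [-0.7, -0.101, 0.7, -0.1]
force: [-0.9, -0.8, 6.0]
finger_gap: 0.246
```

```bash
python3 - <<'E'
from station import manip, snapshot
import cv2,numpy as np
m=manip.sense();print(m)
s=snapshot("wrist"); cv2.imwrite(f"pics/w2.png",s["image"]); np.savez(f"w2.npz",**s)
E
```

```text
{'t': 3.1, 'q': array([-7.19852364e-01,  6.60558104e-01,  1.86453748e+00,  1.04905641e-03,
        6.17543122e-01,  5.64901623e-01]), 'qd': array([ 0.00054267,  0.00142707, -0.00011114,  0.00047339, -0.0011437 ,
       -0.00100233]), 'tau': array([-8.06750567e-02, -3.67053938e+01, -7.01819256e+00,  1.45788581e-02,
       -1.43427593e-01, -2.90436263e-03]), 'tcp_pos': array([ 0.44461784, -0.24197881,  0.05625249]), 'tool_rot': array([-0.69985262, -0.10090789,  0.70000752, -0.10006686]), 'force': array([-0.91250725, -0.78966428,  6.0249512 ]), 'ft_torque': array([ 2.62629962e-02,  3.51800172e-02, -5.57012122e-06]), 'finger_gap': 0.24583484986967652}
```

View pics/w2.png

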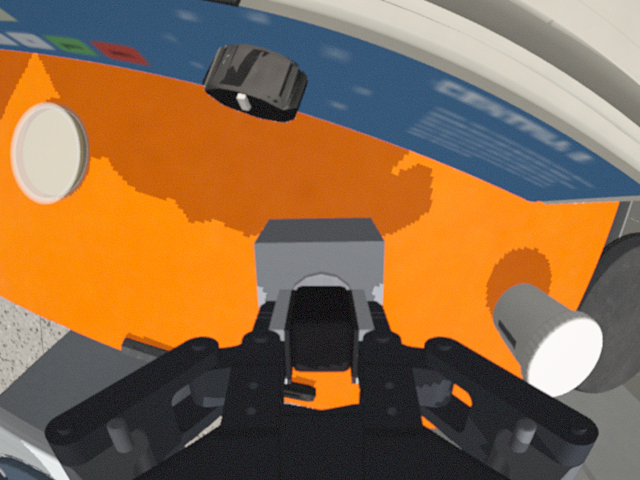

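Emit:
play_rows(
  series=[
    [-0.005, 0, 0, 0],
    [-0.02, 0, 0, 0],
    [-0.045, 0, 0, 0],
    [-0.075, 0, 0, 0],
    [-0.1, 0, 0, 0],
    [-0.12, -0.01, -0.005, 0],
    [-0.125, -0.035, -0.019, 0],
    [-0.125, -0.07, -0.037, 0],
    [-0.125, -0.105, -0.056, 0],
    [-0.125, -0.14, -0.075, 0],
    [-0.125, -0.175, -0.093, 0],
    [-0.125, -0.21, -0.112, 0],
    [-0.125, -0.245, -0.13, 0],
    [-0.125, -0.28, -0.149, 0],
    [-0.125, -0.31, -0.165, 0],
    [-0.125, -0.335, -0.178, 0],
    [-0.125, -0.348, -0.185, 0],
    [-0.125, -0.348, -0.185, 0],
    [-0.125, -0.348, -0.185, 0],
  ],
)

```text
t: 5.05
tcp_pos: [0.5238, 0.1432, 0.1814]
tool_rot: [-0.699, -0.101, 0.7, -0.1]
force: [0.1, 0.0, -1.1]
finger_gap: 0.251
```

```bash
python3 - <<'E'
from station import manip, snapshot
import cv2,numpy as np
m=manip.sense();print(m)
s=snapshot("wrist"); cv2.imwrite(f"pics/w3.png",s["image"]); np.savez(f"w3.npz",**s)
s=snapshot("scene"); cv2.imwrite(f"pics/s3.png",s["image"]); np.savez(f"s3.npz",**s)
E
```

```text
{'t': 5.05, 'q': array([6.07220292e-02, 4.85119768e-01, 1.68918565e+00, 5.52491872e-04,
       9.68749346e-01, 1.34569494e+00]), 'qd': array([-2.16517163e-02, -3.75764747e-03,  7.04148213e-03,  1.30662131e-03,
        1.11664404e-06,  3.41503248e-03]), 'tau': array([ 7.44092725e-01, -3.93639135e+01, -1.48464167e+01,  5.13625494e-02,
       -1.39185134e-02,  4.45681595e-03]), 'tcp_pos': array([0.52378535, 0.14318476, 0.18140872]), 'tool_rot': array([-0.69941175, -0.10080337,  0.70041571, -0.10039775]), 'force': array([ 0.05651532,  0.03248692, -1.09589402]), 'ft_torque': array([-0.02502694,  0.01640548,  0.00030091]), 'finger_gap': 0.2512163435397121}
```

View pics/w3.png

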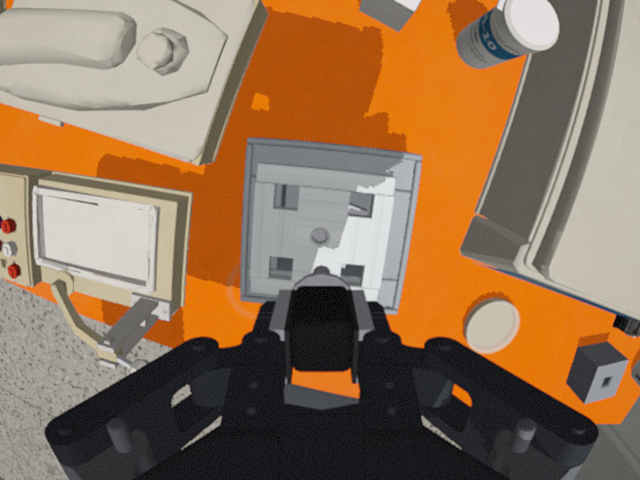

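View pics/s3.png

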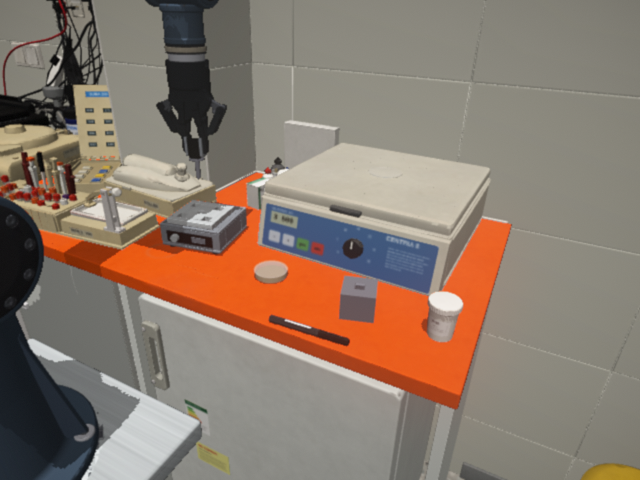

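```bash
python3 - <<'E'
from h import *
t=dict(np.load("w3.npz"))
im=t["image"][130:310,230:430]
cv2.imwrite("pics/w3c.png",cv2.resize(im,None,fx=4,fy=4,interpolation=cv2.INTER_CUBIC)[:600])
im=t["image"][220:300,280:360]
cv2.imwrite("pics/w3d.png",cv2.resize(im,None,fx=7,fy=7,interpolation=cv2.INTER_CUBIC))
M=Ro.from_quat([-0.69941175, -0.10080337,  0.70041571, -0.10039775]).as_matrix();print(M.round(4))
p=np.array([.52379,.14318,.18141])
print(proj(t,p+M@[.048,0,0],True),proj(t,p+M@[.008,0,0],True),onplane(t,320,236,.062,True))
E
```

```text
[[-1.500e-03  2.816e-01 -9.595e-01]
 [ 4.000e-04 -9.595e-01 -2.816e-01]
 [-1.000e+00 -8.000e-04  1.300e-03]]
[321.76342459 270.70679279] [321.91492327 301.8671162 ] [0.52372941 0.14447035 0.062     ]
```

View pics/w3c.png

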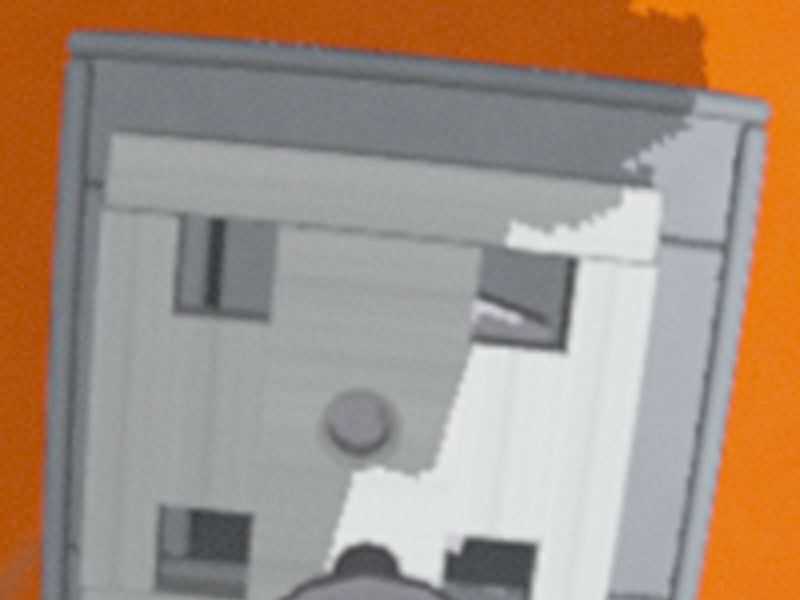

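View pics/w3d.png

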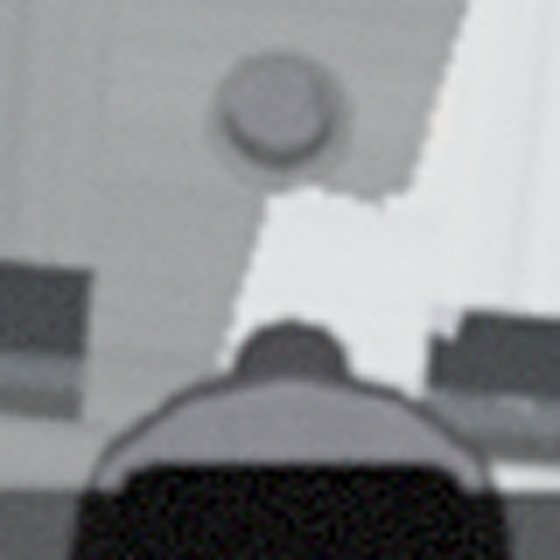

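```bash
python3 - <<'E'
from h import *
t=dict(np.load("w3.npz"))
print(onplane(t,319.4,235,.062,True))
S=np.array([onplane(t,u,v,.055,True) for u,v in [(247.4,138.6),(422.3,155.6),(396.5,312)]]);print(S.round(4));print((S[0]+S[2])/2,np.linalg.norm(S[0]-S[1]),np.linalg.norm(S[2]-S[1]))
im=t["image"][130:330,230:430]
cv2.imwrite("pics/w3e.png",cv2.resize(t["image"][285:325,380:420],None,fx=12,fy=12,interpolation=cv2.INTER_CUBIC))
C=S[1]+0.065*np.sqrt(2)*0
a=(S[0]-S[1])/np.linalg.norm(S[0]-S[1]);n=np.array([a[1],-a[0],0]);
for n_ in(n,-n): print((S[0]+S[1])/2+n_*.065)
print(np.degrees(np.arctan2(a[1],a[0])))
E
```

```text
[0.52433053 0.14510187 0.062     ]
[[0.5773 0.2149 0.055 ]
 [0.602  0.0891 0.055 ]
 [0.4779 0.066  0.055 ]]
[0.52760794 0.14042248 0.055     ] 0.12812587227256322 0.1261909548991732
[0.65340906 0.16455046 0.055     ]
[0.52585179 0.13946775 0.055     ]
101.12463754778304
```

View pics/w3e.png

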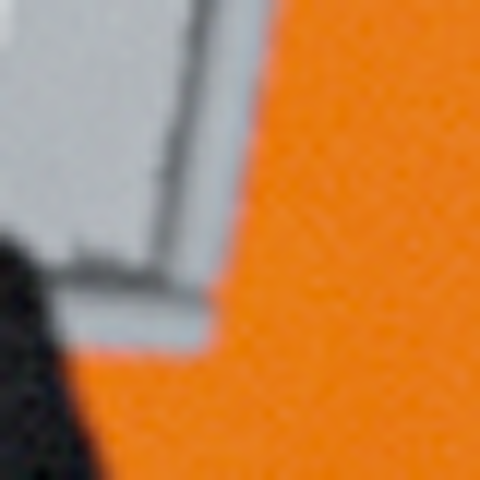

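Emit:
play_rows(
  series=[
    [0.01, -0.0015, -0.001, 0],
    [0.025, -0.0015, -0.001, 0],
    [0.04, -0.0015, -0.001, 0],
    [0.052, -0.0015, -0.001, 0],
    [0.06, -0.0015, -0.001, 0],
    [0.066, -0.0015, -0.001, 0],
    [0.07, -0.0015, -0.001, 0],
    [0.0725, -0.0015, -0.001, 0],
    [0.0725, -0.0015, -0.001, 0],
    [0.0725, -0.0015, -0.001, 0],
  ],
)

```text
t: 6.15
tcp_pos: [0.5246, 0.1444, 0.1093]
tool_rot: [-0.7, -0.1, 0.7, -0.1]
force: [-0.0, 0.4, -0.5]
finger_gap: 0.248
```

```bash
python3 - <<'E'
from station import manip, snapshot
import cv2,numpy as np
m=manip.sense();print(m["tcp_pos"],m["force"],m["ft_torque"])
s=snapshot("wrist"); cv2.imwrite("pics/w4.png",cv2.resize(s["image"][170:370,200:440],None,fx=3,fy=3,interpolation=cv2.INTER_CUBIC)); np.savez(f"w4.npz",**s)
E
```

```text
[0.52464192 0.14437864 0.10934535] [-0.03899774  0.39407989 -0.48478393] [ 0.00439924 -0.03206477  0.01930309]
```

View pics/w4.png

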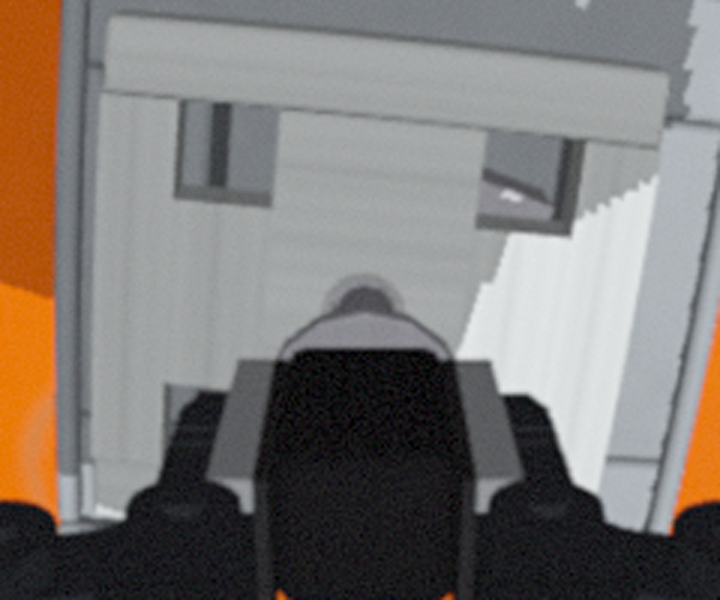

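Emit:
play_rows(
  series=[
    [0.003, 0, 0, 0],
    [0.006, 0, 0, 0],
    [0.009, 0, 0, 0],
    [0.009, 0, 0, 0],
    [0.009, 0, 0, 0],
  ],
)

```text
t: 6.7
tcp_pos: [0.5241, 0.1444, 0.0999]
tool_rot: [-0.699, -0.1, 0.701, -0.1]
force: [-1.4, -0.7, -1.5]
finger_gap: 0.249
```

Emit:
play_rows(
  series=[
    [0.001, 0, 0, 0],
    [0.0015, 0, 0, 0],
    [0.0015, 0, 0, 0],
    [0.0015, 0, 0, 0],
  ],
)

```text
t: 7.1
tcp_pos: [0.5241, 0.1443, 0.0984]
tool_rot: [-0.699, -0.1, 0.701, -0.1]
force: [-0.6, 1.5, -1.8]
finger_gap: 0.254
```

Emit:
play_rows(
  series=[
    [0.001, 0, 0, 0],
    [0.0015, 0, 0, 0],
    [0.0015, 0, 0, 0],
    [0.0015, 0, 0, 0],
  ],
)

```text
t: 7.5
tcp_pos: [0.5241, 0.1444, 0.0971]
tool_rot: [-0.699, -0.1, 0.701, -0.1]
force: [-1.8, -0.5, 3.0]
finger_gap: 0.244
```

Emit:
play_rows(
  series=[
    [0, 0.0009, 0.0011, 0],
    [0, 0.0018, 0.0022, 0],
    [0, 0.0028, 0.0034, 0],
    [0, 0.0028, 0.0034, 0],
    [0, 0.0028, 0.0034, 0],
  ],
)

```text
t: 8.0
tcp_pos: [0.5228, 0.141, 0.0974]
tool_rot: [0.7, 0.1, -0.7, 0.1]
force: [1.7, 3.5, 1.4]
finger_gap: 0.251
```

Emit:
play_rows(
  series=[
    [0.0003, 0.0003, 0.001, 0],
    [0.0003, 0.0003, 0.001, 0],
    [0.0003, 0.0003, 0.001, 0],
  ],
)

```text
t: 8.3
tcp_pos: [0.5225, 0.1405, 0.0974]
tool_rot: [0.701, 0.1, -0.699, 0.1]
force: [1.2, 3.4, 2.0]
finger_gap: 0.248
```

Emit:
play_rows(
  series=[
    [0, 0, 0, 0],
    [0, 0, 0, 0],
  ],
)

```text
t: 8.5
tcp_pos: [0.5226, 0.1405, 0.0974]
tool_rot: [0.701, 0.1, -0.699, 0.1]
force: [1.4, 3.7, 2.1]
finger_gap: 0.249
```

Emit:
play_rows(
  series=[
    [0.0008, 0.0015, 0.0004, 0],
    [0.0008, 0.003, 0.0008, 0],
    [0.0008, 0.0045, 0.0012, 0],
    [0.0008, 0.0045, 0.0012, 0],
    [0.0008, 0.0045, 0.0012, 0],
    [0.0008, 0.0045, 0.0012, 0],
  ],
)

```text
t: 9.1
tcp_pos: [0.5222, 0.136, 0.0966]
tool_rot: [0.701, 0.1, -0.699, 0.099]
force: [0.3, 5.3, 3.9]
finger_gap: 0.247
```

Emit:
play_rows(
  series=[
    [0, 0, 0, 0],
    [0, 0, 0, 0],
  ],
)

```text
t: 9.3
tcp_pos: [0.5222, 0.136, 0.0966]
tool_rot: [0.701, 0.1, -0.699, 0.099]
force: [1.0, 4.7, 4.0]
finger_gap: 0.248
```

Emit:
play_rows(
  series=[
    [0, 0.0012, -0.0013, 0],
    [0, 0.0024, -0.0026, 0],
    [0, 0.0036, -0.0039, 0],
    [0, 0.0036, -0.0039, 0],
    [0, 0.0036, -0.0039, 0],
    [0, 0.0036, -0.0039, 0],
  ],
)

```text
t: 9.9
tcp_pos: [0.5258, 0.133, 0.0959]
tool_rot: [-0.7, -0.1, 0.7, -0.1]
force: [-1.8, 0.2, -2.5]
finger_gap: 0.249
```

Emit:
play_rows(
  series=[
    [0, 0, 0, 0],
    [0, 0, 0, 0],
  ],
)

```text
t: 10.1
tcp_pos: [0.5259, 0.1329, 0.0957]
tool_rot: [-0.7, -0.1, 0.7, -0.1]
force: [-1.1, 2.0, -1.3]
finger_gap: 0.248
```

Emit:
play_rows(
  series=[
    [0.001, 0, 0, 0],
    [0.002, 0, 0, 0],
    [0.002, 0, 0, 0],
    [0.002, 0, 0, 0],
  ],
)

```text
t: 10.5
tcp_pos: [0.526, 0.1329, 0.0937]
tool_rot: [-0.7, -0.1, 0.7, -0.1]
force: [-2.3, 1.2, -1.0]
finger_gap: 0.248
```

Emit:
play_rows(
  series=[
    [0.001, 0, 0, 0],
    [0.0015, 0, 0, 0],
    [0.0015, 0, 0, 0],
    [0.0015, 0, 0, 0],
  ],
)

```text
t: 10.9
tcp_pos: [0.526, 0.133, 0.0922]
tool_rot: [-0.7, -0.1, 0.7, -0.1]
force: [-1.6, 1.8, 0.9]
finger_gap: 0.25
```

Emit:
play_rows(
  series=[
    [0, -0.0004, 0.0002, 0],
    [0, -0.0009, 0.0005, 0],
    [0, -0.0009, 0.0005, 0],
    [0, -0.0009, 0.0005, 0],
  ],
)

```text
t: 11.3
tcp_pos: [0.526, 0.1334, 0.0922]
tool_rot: [0.7, 0.1, -0.7, 0.1]
force: [0.1, 0.9, -0.8]
finger_gap: 0.244
```

Emit:
play_rows(
  series=[
    [0.001, 0, 0, 0],
    [0.0015, 0, 0, 0],
    [0.0015, 0, 0, 0],
    [0.0015, 0, 0, 0],
  ],
)

```text
t: 11.7
tcp_pos: [0.526, 0.1334, 0.0906]
tool_rot: [0.7, 0.1, -0.7, 0.1]
force: [-0.2, 0.2, -1.1]
finger_gap: 0.25
```

Emit:
play_rows(
  series=[
    [0.001, 0, 0, 0],
    [0.002, 0, 0, 0],
    [0.003, 0, 0, 0],
    [0.004, 0, 0, 0],
    [0.004, 0, 0, 0],
    [0.004, 0, 0, 0],
  ],
)

```text
t: 12.3
tcp_pos: [0.526, 0.1333, 0.0865]
tool_rot: [0.7, 0.1, -0.7, 0.1]
force: [-1.1, 0.5, -1.3]
finger_gap: 0.247
```

Emit:
play_rows(
  series=[
    [0, 0, 0, 0],
    [0, 0, 0, 0],
  ],
)

```text
t: 12.5
tcp_pos: [0.526, 0.1333, 0.0865]
tool_rot: [0.7, 0.1, -0.7, 0.1]
force: [0.0, 0.5, -2.2]
finger_gap: 0.249
```

Emit:
play_rows(
  series=[
    [0.001, 0, 0, 0],
    [0.002, 0, 0, 0],
    [0.003, 0, 0, 0],
    [0.004, 0, 0, 0],
    [0.005, 0, 0, 0],
    [0.006, 0, 0, 0],
    [0.006, 0, 0, 0],
    [0.006, 0, 0, 0],
  ],
)

```text
t: 13.3
tcp_pos: [0.526, 0.1333, 0.0804]
tool_rot: [0.7, 0.1, -0.7, 0.1]
force: [-0.2, 0.5, -1.0]
finger_gap: 0.251
```

Emit:
play_rows(
  series=[
    [0.001, 0, 0, 0],
    [0.002, 0, 0, 0],
    [0.003, 0, 0, 0],
    [0.004, 0, 0, 0],
    [0.005, 0, 0, 0],
    [0.006, 0, 0, 0],
    [0.006, 0, 0, 0],
    [0.006, 0, 0, 0],
  ],
)

```text
t: 14.1
tcp_pos: [0.526, 0.1333, 0.0744]
tool_rot: [0.7, 0.1, -0.7, 0.1]
force: [-0.6, -0.9, -1.0]
finger_gap: 0.247
```

Emit:
play_rows(
  series=[
    [0.001, 0, 0, 0],
    [0.002, 0, 0, 0],
    [0.003, 0, 0, 0],
    [0.003, 0, 0, 0],
    [0.003, 0, 0, 0],
  ],
)

```text
t: 14.6
tcp_pos: [0.526, 0.1333, 0.0713]
tool_rot: [0.7, 0.1, -0.7, 0.1]
force: [-0.9, -0.1, -1.0]
finger_gap: 0.251
```

Emit:
play_rows(
  series=[
    [0.0005, 0, 0, 0],
    [0.001, 0, 0, 0],
    [0.001, 0, 0, 0],
    [0.001, 0, 0, 0],
  ],
)

```text
t: 15.0
tcp_pos: [0.526, 0.1333, 0.0703]
tool_rot: [0.7, 0.1, -0.7, 0.1]
force: [-1.1, 0.3, -0.4]
finger_gap: 0.25
```

```bash
python3 - <<'E'
from station import manip, snapshot
import cv2,numpy as np
m=manip.sense();print(m["tcp_pos"],m["force"],m["ft_torque"])
s=snapshot("wrist"); cv2.imwrite("pics/w5.png",cv2.resize(s["image"][170:370,200:440],None,fx=3,fy=3,interpolation=cv2.INTER_CUBIC)); np.savez(f"w5.npz",**s)
E
```

```text
[0.52601364 0.13329486 0.07028629] [-1.08819388  0.29690967 -0.44402936] [ 0.05636168  0.09427951 -0.02229857]
```

View pics/w5.png

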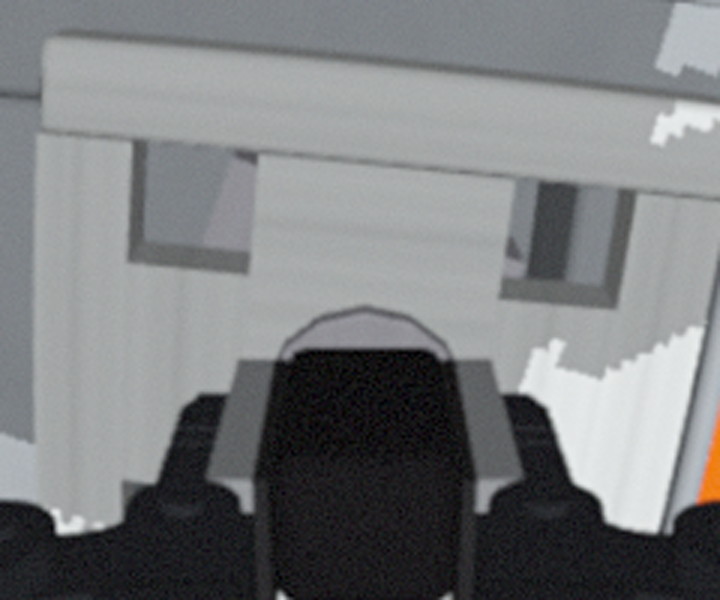

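Emit:
play_rows(
  series=[
    [0.0004, 0, 0, 0],
    [0.0004, 0, 0, 0],
    [0.0004, 0, 0, 0],
  ],
)

```text
t: 15.35
tcp_pos: [0.5261, 0.1333, 0.0703]
tool_rot: [0.7, 0.1, -0.7, 0.1]
force: [-1.4, 0.1, 4.3]
finger_gap: 0.248
```

Emit:
play_rows(
  series=[
    [0.0003, 0, 0, 0],
    [0.0003, 0, 0, 0],
    [0.0003, 0, 0, 0],
  ],
)

```text
t: 15.65
tcp_pos: [0.5261, 0.1333, 0.0703]
tool_rot: [0.7, 0.1, -0.7, 0.1]
force: [-1.4, -0.2, 6.4]
finger_gap: 0.249
```

Emit:
play_rows(
  series=[
    [0, 0, 0, 0],
    [0, 0, 0, 0],
    [0, 0, 0, 0],
    [0, 0, 0, 0],
    [0, 0, 0, 0],
    [0, 0, 0, 0],
    [0, 0, 0, 0],
    [0, 0, 0, 0],
  ],
  claw=80,
)

```text
t: 16.45
tcp_pos: [0.5261, 0.1333, 0.0703]
tool_rot: [0.7, 0.1, -0.7, 0.1]
force: [0.5, -0.3, 0.0]
finger_gap: 0.792
```

Emit:
play_rows(
  series=[
    [-0.01, 0, 0, 0],
    [-0.03, 0, 0, 0],
    [-0.06, 0, 0, 0],
    [-0.09, 0, 0, 0],
    [-0.12, 0, 0, 0],
    [-0.14, 0, 0, 0],
    [-0.14, 0, 0, 0],
    [-0.14, 0, 0, 0],
  ],
)

```text
t: 17.25
tcp_pos: [0.5258, 0.1334, 0.2107]
tool_rot: [0.701, 0.1, -0.699, 0.1]
force: [-0.3, 0.3, 0.3]
finger_gap: 0.801
```

```bash
python3 - <<'E'
from station import manip, snapshot
import cv2,numpy as np
m=manip.sense();print(m["tcp_pos"],m["force"],m["finger_gap"])
for n in ("wrist","scene","top"):
  s=snapshot(n); cv2.imwrite(f"pics/{n}6.png",s["image"]); np.savez(f"{n}6.npz",**s)
  if n=="scene": cv2.imwrite("pics/s6c.png",cv2.resize(s["image"][170:260,150:260],None,fx=6,fy=6,interpolation=cv2.INTER_CUBIC))
E
```

```text
[0.52576961 0.13337921 0.21066728] [-0.34709822  0.34448574  0.29805027] 0.8012426792151724
```

View pics/wrist6.png

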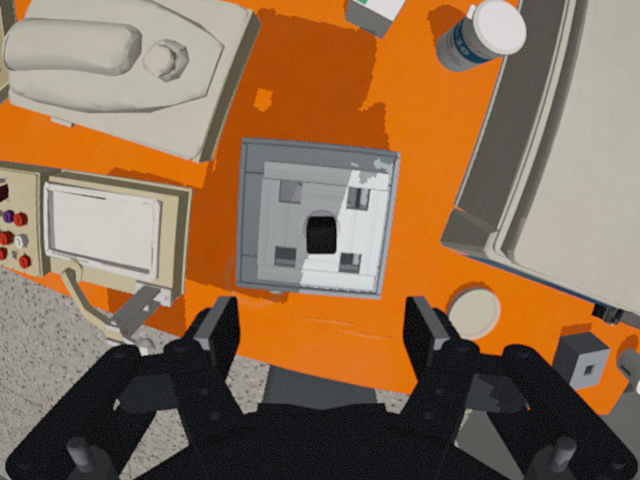

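View pics/s6c.png

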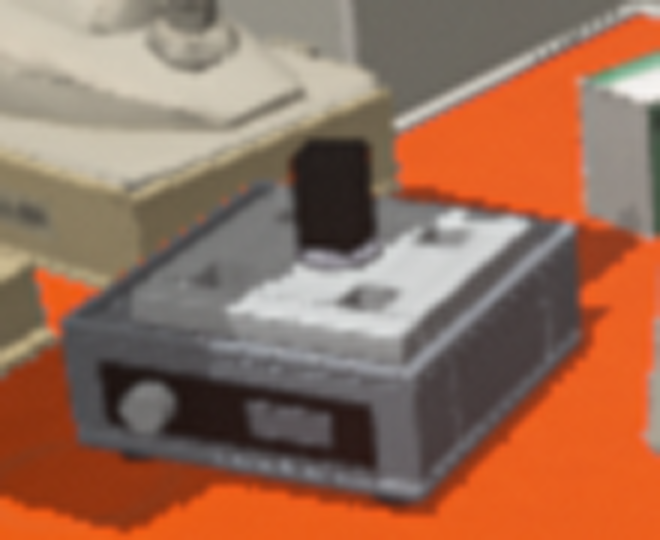

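View pics/top6.png

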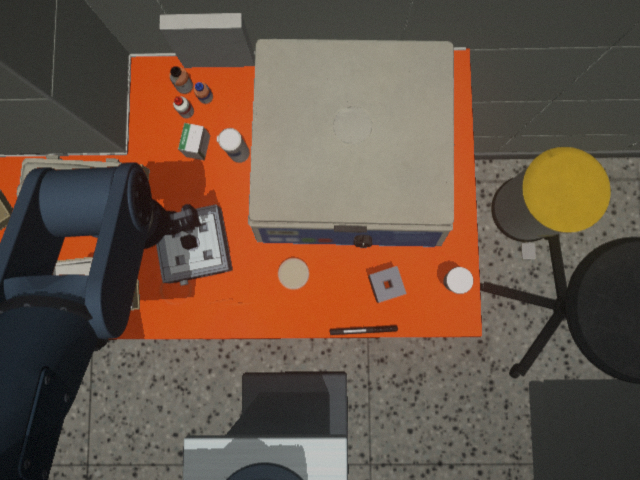

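The wrist picture shows the pin upright at (321,235). In the scene picture its collar lies flat on the carrier. In the top picture the dish (293,273), cup (460,280) and marker (364,330) are at their starting pixels.

```bash
python3 -c "
from station import manip
print(manip.sign_off())"
```

```text
the job is handed in; nothing more can be done
None
```

The drive pin is standing in the drive plate's hole with its collar flush on the carrier, and the job was handed in at about 17.4 s.

- **Finding the hole:** I lowered the pin through the carrier's middle hole and carried the carrier along a 6 mm circle round the drive axis, pressing about 3–5 N. The push faded near (0.526, 0.133), where the drive hole is. After a nudge of about 0.5 mm sideways, the pin went down with almost no resistance.
- **Seating:** The push rose sharply at a tool height of 70.3 mm. That matches the height I expected with the collar resting on the carrier. The largest force reading from the pin was about 7 N, against the 25 N limit. Forces were read only at the end of each move, so short peaks between readings would not show.
- **Last checks:** After I let go and backed off 140 mm, the pictures showed the pin upright with its collar flat. The petri dish, sample cup and marker were at the same pixels as at the start. I did not check the strip tub against its starting position; it was partly out of view behind other things, and the arm did not go near it.
- **Disagreements:** The two cameras placed the shaker and pin centres 1–2 mm apart. I used values between the two, which was within the search tolerance. No check failed.

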